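# Offer up the control plate to a guitar

## Task

A glue bottle has been left standing on the guitar, right over its control cavity: first set it upright in the empty wooden tray without tipping or dropping it, and let go of it. Then lift the steel control plate off its wooden cradle and offer it up for screwing down, switch end towards the guitar's neck: finish while still holding it level and still, hovering about a centimetre above the guitar's top and not touching it, with both its screw holes aligned over the two threaded holes at the ends of the cavity. Leave the jar, the screwdriver and the caliper where they are.

Things in the scene. Friction and masses are not known exactly. Their poses are not given: they have to be found in the camera images.
- guitar: Brown wooden electric guitar lying face up, fixed on the bench; body 360 (x) x 270 (y) x 44 mm thick. Origin at the centre of the body's underside; x points along the neck, away from the robot; z up. Its flat top is 44 mm above the bench; pickups and bridge on its centre line stand up to 15 mm above the top, within 45 mm of that line; the neck runs on 470 mm beyond the body
- cavity (a point): Centre of the mouth of the guitar's control cavity, level with the guitar's top: a slot 110 mm along the guitar's x, 26 mm across (y), 34 mm deep, lined black; it lies 60 mm towards the tail and 80 mm to the right (-y) of the guitar's origin. Axes as the guitar's
- thread_neck (a point): Centre of the threaded hole (brass insert 12 mm across, dark hole 5 mm) at the neck end of the cavity, level with the guitar's top, 66 mm along +x of the guitar from the cavity's centre. Axes as the guitar's
- thread_tail (a point): Centre of the like threaded hole at the tail end of the cavity, 66 mm along -x of the guitar from the cavity's centre. Axes as the guitar's
- bottle: White round glue bottle, 44 mm diameter, straight sides up to 70 mm above its foot, then a shoulder to 80 mm and a thin grey nozzle to 105 mm; about 0.12 kg; stands upright on the guitar over the cavity. Origin at the centre of its foot, z up the bottle
- tray: Square wooden tray fixed on the bench, 120 x 120 mm outside, walls 6 mm thick and 18 mm high from the bench; empty. On one side of the guitar (left or right). Origin at the centre of its underside
- tray_in (a point): Centre of the tray's flat inner floor (108 x 108 mm), 6 mm above the bench, 12 mm below the rim
- cradle: Light wooden cradle fixed on the bench on the other side of the guitar: base 170 (x) x 50 x 8 mm with two blocks 20 x 50 mm under the plate's ends, tops 32 mm above the bench. Origin at the centre of its underside
- plate: Loose steel strip 150 (x) x 34 x 4 mm, ~0.15 kg, balanced, on cradle, x within 45 deg of the guitar's. Origin: middle of its underside; x to the switch end. Grip the black rigid bar knob in its middle by the long sides: 36 (x) x 14 (y), top 30 mm above the origin. Toggle switch at x +42 (22 high), round knob 18 wide at x -42 (20 high). Parts below reach 12 mm down, 10 either side, x -52 to 52
- plate_hole_switch (a point): Centre of the plate's screw hole (7 mm diameter) at the switch end, on the underside of the strip, 66 mm along the plate's +x from its origin
- plate_hole_knob (a point): Centre of the plate's screw hole (7 mm) at the round knob's end, on the underside of the strip, 66 mm along the plate's -x from its origin
- jar: Bystander: amber jar with dark cap, 60 mm diameter, 85 mm high, standing on the bench. Origin at its foot
- screwdriver: Bystander: screwdriver lying on the bench, about 200 mm long
- caliper: Bystander: steel vernier caliper, 200 mm long, lying on the bench

How it is judged:
By the outcome, as a careful person would: the job done as asked, in the order asked, and still so for the second after the job is handed in, while the arm keeps its last pose, push and grip.
It also fails if it takes over 59 s, if anything falls off the work surface, if the arm or the gripper's body presses on something with over 40 N, if the wrist force passes 120 N, or if a joint passes its speed limit or range.

## Robot

A 7-joint arm with a two-finger parallel gripper is mounted at the origin on the work surface. World frame = base frame: x ahead of the robot, y to its left, z up, the work surface at z = 0. Lengths are in m, angles in rad, forces in N, time in s.
With the tool pointing down it reaches from about 0.425 to 0.975 m from the base axis. Payload 16.7 kg.
Tool frame: the origin (TCP) lies at the very end of the fingers, on their centre line; the grasp point (between the pads) lies 19 mm behind it; z points along the fingers, y is the line along which they close (so a half turn about z gives the same grasp; the last joint's range is limited). The gripper opens to 85 mm and grips with 20 to 120 N. Pads are 22 mm wide; open, the fingers measure 114 mm over their backs; the gripper's body (76 mm by 85 mm) begins 54 mm behind the grasp point. The pads swing forward as they close: fully open they stand 13 mm farther back than shut.
Start: joints at [-1.315, 0.426, 0.074, 1.606, -0.034, 1.111, -0.067], TCP at [0.266, 0.62, 0.231] pointing down, gripper open.
Joint ranges: [-2.85, 2.85], [-0.5, 2.14], [-1.23, 1.37], [0.21, 2.46], [-1.02, 4.16], [0.16, 2.05], [-2.73, 2.73]. Speed limits (rad/s): [1.89, 1.89, 2.39, 2.39, 3.01, 3.01, 3.01].

## Interface

Orientations are given as [roll, pitch, yaw] about the fixed x, y, z axes, in that order (R = Rz(yaw) Ry(pitch) Rx(roll)).
In Python, from workcell import robot gives the robot as it stands.
- The arm moves only by the tool send_rows, never from a script. Its arguments are lists of equal length, an entry for each row: "angular": the turn, a rotation vector about the tool's x, y, z in rad, a list of three; "travel": the shift along the tool's x, y, z in m, a list of three; "claw": the finger opening in m, from 0 to 0.0854. A call has exactly 10 rows; each row is the pose to reach, as a shift and turn from the pose commanded when the call began, along the tool's axes at that moment; what a row does not reach only later rows make up. A row lasts 1/12 s, in which the tool goes at most 41.7 mm and 7.16 degrees, less where a joint would pass 70% of its speed; a pose out of reach is approached as far as the arm can. A call with a gripper value outside its range is refused whole. The fingers move at their own pace and stop on an object; the grip force is fixed at half the most. Time passes only in rows, so rows that repeat a pose let the fingers close, or fill a call up. It gives the time, the measured TCP pose, the force, the opening and the grip force at its end, in the units of the state.
- robot.get_state(): the state, without advancing time (a new reading comes with each control period).
- robot.camera(name): name is "side" or "top"; returns a dict with "color" (400x640x3 uint8, red, green, blue), "K" (3x3 intrinsics, pixels), "k1" (the pictures are not rectified: a ray, as slopes to the right and down, at radius r is drawn at 1 + k1 r^2 times it, then the intrinsics apply), "rvec" (rotation vector, rad) and "tvec" (3), from world to camera coordinates, as OpenCV has them. Camera axes: x right, y down, z forward; pixel columns grow to the right and rows downward; lengths in m; the calibration is good to about 2 mm. A picture is of the moment at which its call begins. There is no depth.
- robot.close_job(): hands the job in; it is judged then, once.
Trained networks look in a picture, given as the dict that the camera call returned (one of the last four; its "shot" number tells which), for a name from the list of things; names that differ only in an ending like _2 or _b are one class to them, and where a whole thing is asked for, a point or a joint stands for the part that bears it (a point fixed in the world has none). Each returns a list of dicts, best first, with "p" (0 to 1); they miss things now and then, are a little off and sometimes report something else, mostly with a low value. They report only what shows in the picture. A call takes as long as a camera call.
- robot.recognise(picture, name): "box" ([centre column, centre row, width, height] in pixels, round what is visible of it).
- robot.silhouettes(picture, name): "region" (400x640 bool, what is visible of it) and "box" ([centre column, centre row, width, height] in pixels, round what is visible of it).
- robot.landmark_of(picture, name): "position" ([column, row] in pixels: a listed point, or the origin of a listed thing).
The state is a dict: "clock": time; "joint_pos": joint angles; "dq": joint speeds; "tau": joint torques, N m; "ee_pos": TCP position; "orientation": TCP orientation; "contact_force": force on the tool from outside, world axes, zero at the start; "ft_torque": the same for the moment, N m; "finger_gap": finger opening in m; "gripper_force": force on a finger pad.
Only numpy, scipy, OpenCV 4.12 (cv2) and the standard library are available. Lean on these libraries where they do the work, as an engineer would, in place of code of your own. Each camera call takes 0.05 s, during which the arm holds its last target. There are 200 camera calls.

## Working session

There is one attempt and no reset: what is moved stays moved. The work goes in short steps, Python scripts to look and compute and a tool call to move; the robot and the scene stay as the last step left them, time stands still between calls to the robot, and variables do not carry over. Pictures are saved under pics/ and viewed, at most 10 in all, crops included, and the job is handed in when it is done.

Besides the shell and the picture viewer there is one more tool, called after "Request:" as name(argument=value, ...), one argument or row to a line, values as JSON. send_rows: Moves the arm, as the interface text tells. Its arguments: {"type":"object","properties":{"angular":{"type":"array","items":{"type":"array","items":{"type":"number"}}},"travel":{"type":"array","items":{"type":"array","items":{"type":"number"}}},"claw":{"type":"array","items":{"type":"number"}}},"required":["angular","travel","claw"]}

```bash
mkdir -p pics
cat > h.py <<'E'
import numpy as np, cv2
from scipy.spatial.transform import Rotation as R
from workcell import robot
def ray(c,px):
    K=np.array(c["K"]);x=(px[0]-K[0,2])/K[0,0];y=(px[1]-K[1,2])/K[1,1]
    rd=np.hypot(x,y);r=rd
    for _ in range(30): r=rd/(1+c["k1"]*r*r)
    s=r/rd if rd>0 else 1
    M=cv2.Rodrigues(np.array(c["rvec"],float))[0];t=np.array(c["tvec"],float).ravel()
    return -M.T@t, M.T@np.array([x*s,y*s,1])
def at_z(c,px,z):
    o,d=ray(c,px);return o+d*(z-o[2])/d[2]
def tri(c1,p1,c2,p2):
    o,d=ray(c1,p1);q,e=ray(c2,p2)
    s=np.linalg.lstsq(np.c_[d,-e],q-o,rcond=None)[0]
    a=o+d*s[0];b=q+e*s[1];return (a+b)/2,np.linalg.norm(a-b)
def proj(c,P):
    M=cv2.Rodrigues(np.array(c["rvec"],float))[0];t=np.array(c["tvec"],float).ravel()
    p=M@np.array(P)+t;x,y=p[:2]/p[2];f=1+c["k1"]*(x*x+y*y);K=np.array(c["K"])
    return np.array([K[0,0]*x*f+K[0,2],K[1,1]*y*f+K[1,2]])
def save(c,n): cv2.imwrite(f"pics/{n}.png",c["color"][:,:,::-1])
E
python3 - <<'E'
from h import *
np.set_printoptions(precision=4,suppress=True)
Z=dict(guitar=0,cavity=.044,thread_neck=.044,thread_tail=.044,bottle=.044,tray=0,tray_in=.006,cradle=0,plate=.032,plate_hole_switch=.032,plate_hole_knob=.032,jar=0,screwdriver=0,caliper=0)
C={n:robot.camera(n) for n in("top","side")}
for n,c in C.items():
    save(c,n+"0");print(n,ray(c,(320,200)),c["K"][0])
    for k,z in Z.items():
        for d in robot.landmark_of(c,k)[:2]:
            print(k,round(d["p"],2),np.array(d["position"]),at_z(c,d["position"],z))
s=robot.get_state();print(s)
E
```

```text
top (array([0.4336, 0.0304, 1.3553]), array([ 0.0635,  0.0057, -0.998 ])) [516.0079   0.     315.1554]
guitar 0.6 [316.2 169.2] [0.6011 0.0502 0.    ]
cavity 0.82 [340.1 193.1] [ 0.5358 -0.0128  0.044 ]
thread_neck 0.77 [344.5 164.4] [ 0.6097 -0.0224  0.044 ]
thread_neck 0.47 [464.9 234.5] [ 0.4391 -0.3281  0.044 ]
thread_tail 0.86 [336.4 221.5] [ 0.4634 -0.005   0.044 ]
thread_tail 0.64 [342.7 166. ] [ 0.6054 -0.0179  0.044 ]
bottle 0.58 [343.2 200.3] [ 0.5177 -0.0211  0.044 ]
tray 0.87 [214.1 212.6] [0.4798 0.3157 0.    ]
tray_in 0.66 [211.7 213.6] [0.4768 0.3206 0.006 ]
cradle 0.76 [458.4 234.2] [ 0.4396 -0.3234  0.    ]
plate 0.57 [464.8 233.7] [ 0.4412 -0.3311  0.032 ]
plate_hole_switch 0.85 [467.6 209.3] [ 0.5033 -0.3379  0.032 ]
plate_hole_knob 0.96 [458.7 258.3] [ 0.3788 -0.3161  0.032 ]
jar 0.91 [179.3 168.1] [0.5951 0.4119 0.    ]
jar 0.66 [336.9 220.2] [ 0.4678 -0.0075  0.    ]
screwdriver 0.74 [203.2 134.3] [0.6868 0.3524 0.    ]
caliper 0.68 [474.9 136.8] [ 0.6961 -0.3643  0.    ]
side (array([ 0.2118, -0.814 ,  0.8083]), array([ 0.3032,  0.7222, -0.6222])) [405.8795   0
[... 900 characters left out ...]
3087 0.    ]
screwdriver 0.57 [320.4 163.2] [0.6861 0.3225 0.    ]
screwdriver 0.37 [333.9 217.2] [ 0.6144  0.0317 -0.    ]
caliper 0.95 [434.4 309.4] [ 0.7097 -0.3674  0.    ]
{'clock': 1.5, 'joint_pos': array([-1.3145,  0.4261,  0.0739,  1.606 , -0.0341,  1.1108, -0.0671]), 'dq': array([ 0.0012,  0.0017,  0.0006,  0.0009,  0.0013, -0.0001, -0.0003]), 'tau': array([  0.0005, -94.9515,   3.7576, -46.3892,   0.0191,   0.0021,
         0.    ]), 'ee_pos': array([0.2665, 0.6201, 0.2313]), 'orientation': array([-3.1416,  0.    ,  2.7357]), 'contact_force': array([ 0.7281,  0.0708, -0.2031]), 'ft_torque': array([-0.0091,  0.0285, -0.0284]), 'gripper_force': 0.0, 'finger_gap': 0.08543449836330762}
```

View pics/top0.png

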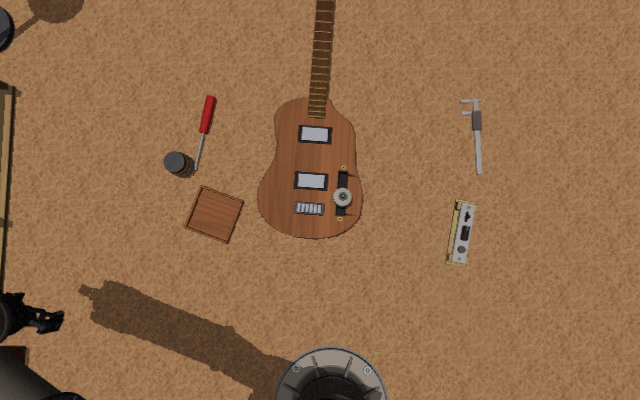

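View pics/side0.png

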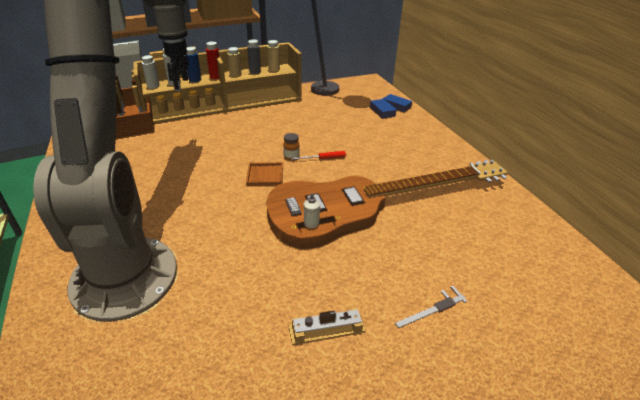

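The top view shows the bottle at (342,197), brass inserts near (344,167) and (340,219), the tray at (214,213), and the plate at (464,233) with its switch end up. The side view agrees. I'll refine with enlarged crops.

Run:
```python
from h import *
np.set_printoptions(precision=4,suppress=True)
c=robot.camera("top");s=robot.camera("side")
def crop(c,x,y,w,h,W,H): return cv2.resize(c["color"][y:y+h,x:x+w,::-1],(W,H),interpolation=cv2.INTER_CUBIC)
a=crop(c,310,155,60,80,450,600);b=crop(c,440,193,45,80,338,600)
cv2.imwrite("pics/z1.png",np.hstack([a,b]))
for n,cc in(("top",c),("side",s)):
    for k in("bottle","tray","plate","jar"):
        m=robot.silhouettes(cc,k)
        if m:
            m=m[0];r=m["region"];ys,xs=np.nonzero(r)
            print(n,k,round(m["p"],2),np.array(m["box"]),xs.mean(),ys.mean(),cv2.minAreaRect(np.c_[xs,ys].astype(np.float32)))
            if k=="tray" and n=="top": 
                bx=cv2.boxPoints(cv2.minAreaRect(np.c_[xs,ys].astype(np.float32)));print([at_z(c,p,.018)[:2] for p in bx])
```

```text
top bottle 0.69 [205.9 131.5  24.1  70. ] 205.02857142857144 121.91428571428571 ((202.8235321044922, 132.29412841796875), (10.412663459777832, 75.49181365966797), 12.52880573272705)
top tray 0.71 [312.4 122.2 104.7 238.4] 312.56439073204524 154.88653683319222 ((300.744384765625, 121.38500213623047), (236.57615661621094, 105.06539154052734), 82.61395263671875)
[array([1.0144, 0.2795]), array([1.0566, 0.0049]), array([ 0.4391, -0.0879]), array([0.3975, 0.1801])]
top plate 0.61 [465.6 234.   20.3  60.2] 462.8173515981735 232.7043378995434 ((462.8585205078125, 232.75474548339844), (15.48023509979248, 59.52518844604492), 10.61965560913086)
top jar 0.78 [178.8 163.8  32.7  27.7] 178.3684210526316 163.73174872665535 ((178.5, 164.0), (24.0, 29.0), 90.0)
side bottle 0.77 [313.  213.8  17.4  30.8] 311.22828282828283 211.9959595959596 ((311.5, 211.0), (34.0, 17.0), 90.0)
side tray 0.85 [264.4 175.1  31.   27.2] 264.44827586206895 174.56956004756242 ((264.0, 174.5), (23.0, 36.0), 90.0)
side plate 0.76 [329.1 323.7  67.8  24.8] 326.4989451476793 320.5126582278481 ((327.2054748535156, 319.5562744140625), (16.573043823242188, 66.90926361083984), 80.86982727050781)
side jar 0.96 [293.8 149.2  18.2  31.9] 291.00975609756097 146.49268292682927 ((291.0, 146.5), (27.0, 16.0), 90.0)
```

View pics/z1.png

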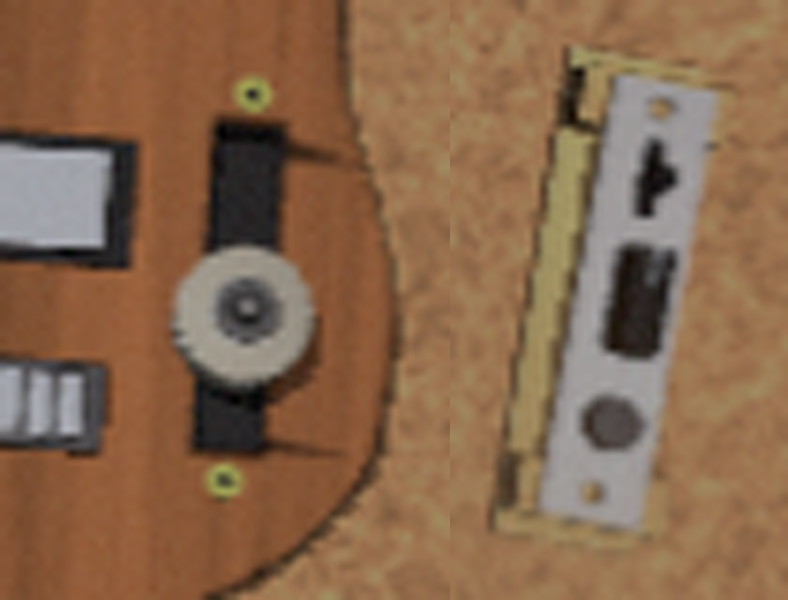

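The enlarged top view shows inserts at about (343.3,167.2) and (339.3,218.7) px. The nozzle is at (342.5,195.2), and the plate holes are at (467.6,207.0) for the switch end and (458.6,258.2) for the knob end. The toggle sits at the upper (far) end.

Run:
```python
from h import *
np.set_printoptions(precision=4,suppress=True)
c=robot.camera("top");s=robot.camera("side")
def cen(c,p,f,r=5):
    x0,y0=int(round(p[0]))-r,int(round(p[1]))-r
    I=c["color"][y0:y0+2*r+1,x0:x0+2*r+1].astype(float)
    w=f(I);yy,xx=np.mgrid[0:2*r+1,0:2*r+1];return np.array([x0+(w*xx).sum()/w.sum(),y0+(w*yy).sum()/w.sum()])
brass=lambda I:np.clip((I[...,1]-I[...,2])-45,0,None)
hole=lambda I:np.clip(np.median(I.sum(2))*.93-I.sum(2),0,None)
def pair(n,pa,pb,z):
    a,b=at_z(c,pa,z),at_z(c,pb,z);d=a-b
    print(n,pa,pb,a[:2],b[:2],"mid",((a+b)/2)[:2],"len",np.linalg.norm(d),"yaw",np.arctan2(d[1],d[0]))
pair("thr-eye",(343.3,167.2),(339.3,218.7),.044)
pair("thr-cen",cen(c,(343.3,167.2),brass),cen(c,(339.3,218.7),brass),.044)
pair("pl-eye",(467.6,207),(458.6,258.2),.036)
pair("pl-cen",cen(c,(467.6,207),hole,2),cen(c,(458.6,258.2),hole,2),.036)
print("knob",at_z(c,(440+(640-450)/7.5-.5,193+302/7.5-.5),.062))
print("nozzle",at_z(c,(342.5,195.2),.149),"body",at_z(c,(342.0,196.6),.114))
# tray: brown-dark fit using top image
I=c["color"].astype(int)[180:245,180:250]
m=((I.sum(2)<330)).astype(np.uint8)
n,l,st,ce=cv2.connectedComponentsWithStats(cv2.morphologyEx(m,cv2.MORPH_OPEN,np.ones((3,3))))
k=1+st[1:,4].argmax();ys,xs=np.nonzero(l==k);r=cv2.minAreaRect((np.c_[xs,ys]+[180,180]).astype(np.float32))
print("tray",r,at_z(c,r[0],.018),np.array([at_z(c,p,.018)[:2] for p in cv2.boxPoints(r)]))
for k in("thread_neck","thread_tail"):pass
```

```text
thr-eye (343.3, 167.2) (339.3, 218.7) [ 0.6024 -0.0195] [ 0.4706 -0.0122] mid [ 0.5365 -0.0159] len 0.13194764669241185 yaw -0.055199525524064964
thr-cen [343.2205 167.0124] [339.3864 218.5424] [ 0.6029 -0.0193] [ 0.471  -0.0124] mid [ 0.537  -0.0159] len 0.13199686070049405 yaw -0.05196313059436066
pl-eye (467.6, 207) (458.6, 258.2) [ 0.5089 -0.3367] [ 0.3792 -0.3148] mid [ 0.4441 -0.3257] len 0.13158624540882433 yaw -0.16771559888511653
pl-cen [468.165  206.7585] [458.9638 258.4066] [ 0.5096 -0.3381] [ 0.3787 -0.3157] mid [ 0.4441 -0.3269] len 0.1327941632210233 yaw -0.17002379528819372
knob [ 0.4433 -0.323   0.062 ]
nozzle [ 0.5229 -0.0151  0.149 ] body [ 0.522  -0.0153  0.114 ]
tray ((213.34568786621094, 214.0395965576172), (51.07583236694336, 49.32338333129883), 22.47943687438965) [0.4754 0.3137 0.018 ] [[0.4397 0.3975]
 [0.5592 0.3538]
 [0.5113 0.2293]
 [0.3923 0.2738]]
```

Request:
send_rows(
  angular=[
    [0,0,-0.035],
    [0,0,-0.07],
    [0,0,-0.106],
    [0,0,-0.142],
    [0,0,-0.177],
    [0,0,-0.212],
    [0,0,-0.248],
    [0,0,-0.283],
    [0,0,-0.319],
    [0,0,-0.354],
  ],
  travel=[
    [-0.015,-0.015,0],
    [-0.04,-0.04,0],
    [-0.067,-0.067,0],
    [-0.094,-0.093,0],
    [-0.121,-0.12,0],
    [-0.148,-0.147,0],
    [-0.175,-0.174,0],
    [-0.202,-0.201,0],
    [-0.229,-0.228,0],
    [-0.256,-0.254,0],
  ],
  claw=[0.085,0.085,0.085,0.085,0.085,0.085,0.085,0.085,0.085,0.085],
)

```text
clock: 2.93
ee_pos: [0.4017, 0.2838, 0.2315]
orientation: [3.141, 0.0, 3.091]
contact_force: [0.7, 1.2, 0.4]
finger_gap: 0.085
gripper_force: 0.0
```

```bash
cat > go.py <<'E'
import sys
from h import *
np.set_printoptions(precision=4,suppress=True)
# go.py x y z yaw : travel / turn in tool axes from the present pose
s=robot.get_state();a=[float(v) for v in sys.argv[1:]]
R0=R.from_euler('xyz',s["orientation"]);R1=R.from_euler('xyz',[np.pi,0,a[3]])
print("t",s["clock"],"p",s["ee_pos"],s["orientation"],"q",s["joint_pos"])
print("F",s["contact_force"],"gap",s["finger_gap"],s["gripper_force"])
print("travel",R0.inv().apply(np.array(a[:3])-s["ee_pos"]),"turn",(R0.inv()*R1).as_rotvec())
E
python3 go.py .5225 -.0155 .2 3.09
```

```text
t 2.9333 p [0.4017 0.2838 0.2315] [3.1412 0.0002 3.0914] q [-0.8977  0.1223  0.1656  2.0146 -0.024   1.006   0.8002]
F [0.7232 1.1719 0.4371] gap 0.0850146768959015 0.0
travel [-0.1356 -0.2929  0.0314] turn [0.0004 0.0002 0.0014]
```

Request:
send_rows(
  angular=[
    [0,0,0],
    [0,0,0],
    [0,0,0],
    [0,0,0],
    [0,0,0],
    [0,0,0],
    [0,0,0],
    [0,0,0],
    [0,0,0],
    [0,0,0],
  ],
  travel=[
    [-0.016,-0.035,0],
    [-0.033,-0.07,0],
    [-0.049,-0.105,0],
    [-0.065,-0.141,0.005],
    [-0.082,-0.176,0.01],
    [-0.098,-0.211,0.016],
    [-0.113,-0.243,0.022],
    [-0.124,-0.268,0.027],
    [-0.132,-0.284,0.03],
    [-0.1355,-0.2925,0.032],
  ],
  claw=[0.085,0.085,0.085,0.085,0.085,0.085,0.085,0.085,0.085,0.085],
)

```text
clock: 3.77
ee_pos: [0.5221, -0.016, 0.1991]
orientation: [-3.141, 0.0, 3.087]
contact_force: [0.5, 0.3, -0.2]
finger_gap: 0.0852
gripper_force: 0.0
```

```bash
python3 go.py .5225 -.0155 .083 3.09
```

```text
t 3.7667 p [ 0.5221 -0.016   0.1991] [-3.1409  0.0002  3.0869] q [-0.4572  0.2199  0.4212  1.9997 -0.1095  0.9434  1.5356]
F [ 0.4673  0.3014 -0.1533] gap 0.0851959900492958 0.0
travel [-0.0004  0.0006  0.1161] turn [-0.0007  0.0002 -0.0031]
```

Request:
send_rows(
  angular=[
    [0,0,0],
    [0,0,0],
    [0,0,0],
    [0,0,0],
    [0,0,0],
    [0,0,0],
    [0,0,0],
    [0,0,0],
    [0,0,0],
    [0,0,0],
  ],
  travel=[
    [0,0,0.012],
    [0,0,0.03],
    [0,0,0.048],
    [0,0,0.066],
    [0,0,0.084],
    [0,0,0.1],
    [0,0,0.111],
    [0,0,0.116],
    [0,0,0.116],
    [0,0,0.116],
  ],
  claw=[0.085,0.085,0.085,0.085,0.085,0.085,0.085,0.085,0.085,0.07],
)

```text
clock: 4.6
ee_pos: [0.5218, -0.0133, 0.0838]
orientation: [3.142, 0.0, 3.09]
contact_force: [-0.2, -0.6, -0.3]
finger_gap: 0.0751
gripper_force: 0.0
```

Request:
send_rows(
  angular=[
    [0,0,0],
    [0,0,0],
    [0,0,0],
    [0,0,0],
    [0,0,0],
    [0,0,0],
    [0,0,0],
    [0,0,0],
    [0,0,0],
    [0,0,0],
  ],
  travel=[
    [0,0,0],
    [0,0,0],
    [0,0,0],
    [0,0,0],
    [0,0,0],
    [0,0,0],
    [0,0,0],
    [0,0,0],
    [0,0,0],
    [0,0,0],
  ],
  claw=[0.06,0.055,0.05,0.047,0.044,0.042,0.04,0.036,0.036,0.036],
)

```text
clock: 5.43
ee_pos: [0.5219, -0.0136, 0.0839]
orientation: [3.141, 0.001, 3.089]
contact_force: [-1.6, -1.0, 11.4]
finger_gap: 0.0426
gripper_force: 59.2
```

```bash
python3 go.py .476 .314 .16 3.09
```

```text
t 5.4333 p [ 0.5219 -0.0136  0.0839] [3.1414 0.0008 3.0895] q [-0.4007  0.3892  0.3683  2.0906 -0.2148  0.6962  1.6268]
F [-1.5774 -1.0258 11.4458] gap 0.04262744902194344 59.22808268107474
travel [ 0.0629  0.3248 -0.0761] turn [ 0.0002  0.0008 -0.0005]
```

Request:
send_rows(
  angular=[
    [0,0,0],
    [0,0,0],
    [0,0,0],
    [0,0,0],
    [0,0,0],
    [0,0,0],
    [0,0,0],
    [0,0,0],
    [0,0,0],
    [0,0,0],
  ],
  travel=[
    [0,0,-0.004],
    [0,0,-0.012],
    [0,0,-0.024],
    [0,0,-0.038],
    [0,0.005,-0.052],
    [0.002,0.015,-0.064],
    [0.005,0.03,-0.072],
    [0.009,0.049,-0.076],
    [0.014,0.071,-0.076],
    [0.019,0.096,-0.076],
  ],
  claw=[0.036,0.036,0.036,0.036,0.036,0.036,0.036,0.036,0.036,0.036],
)

```text
clock: 6.27
ee_pos: [0.5075, 0.0837, 0.1603]
orientation: [3.141, 0.001, 3.088]
contact_force: [1.0, 0.3, -2.2]
finger_gap: 0.0425
gripper_force: 61.0
```

Request:
send_rows(
  angular=[
    [0,0,0],
    [0,0,0],
    [0,0,0],
    [0,0,0],
    [0,0,0],
    [0,0,0],
    [0,0,0],
    [0,0,0],
    [0,0,0],
    [0,0,0],
  ],
  travel=[
    [0.005,0.027,0],
    [0.01,0.054,0],
    [0.016,0.081,0],
    [0.021,0.108,0],
    [0.026,0.135,0],
    [0.031,0.162,0],
    [0.036,0.187,0],
    [0.04,0.208,0],
    [0.043,0.222,0],
    [0.044,0.228,0],
  ],
  claw=[0.036,0.036,0.036,0.036,0.036,0.036,0.036,0.036,0.036,0.036],
)

```text
clock: 7.1
ee_pos: [0.4747, 0.3155, 0.1596]
orientation: [3.141, -0.0, 3.092]
contact_force: [0.1, 0.1, -1.7]
finger_gap: 0.0423
gripper_force: 61.0
```

```bash
python3 go.py .476 .314 .046 3.09; python3 -c "
from h import *
a=robot.camera('side');b=robot.camera('top')
z=lambda c,x,y:cv2.resize(c['color'][y:y+90,x:x+60,::-1],(400,600))
cv2.imwrite('pics/b1.png',np.hstack([z(a,235,105),z(b,180,160)]))"
```

```text
t 7.1 p [0.4747 0.3155 0.1596] [ 3.1413 -0.0001  3.0921] q [-0.9191  0.3398  0.2697  1.9269 -0.1149  0.8894  0.9297]
F [ 0.1399  0.1476 -1.7208] gap 0.042330715671282146 60.996175850741565
travel [-0.0013 -0.0014  0.1136] turn [ 0.0003 -0.0001  0.0021]
```

View pics/b1.png

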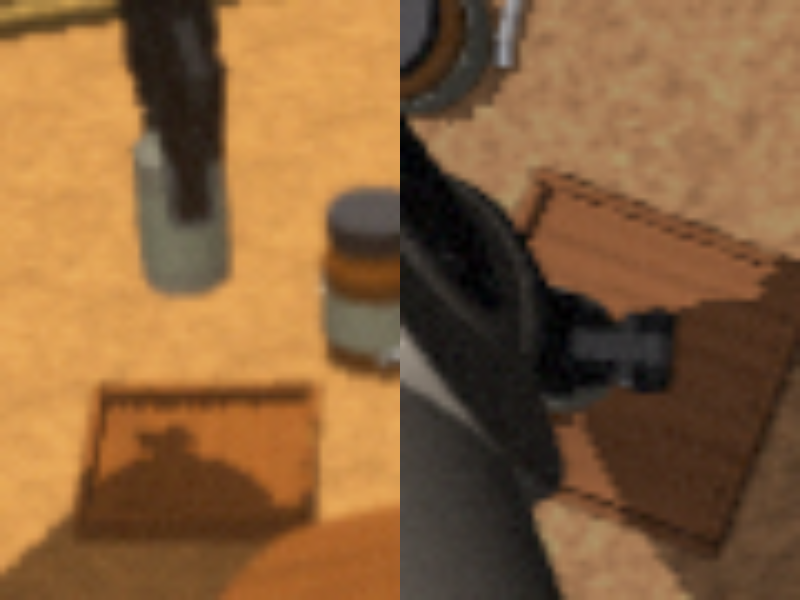

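The bottle hangs upright in the fingers, with its foot at about (183,290) in the left crop, centred over the tray. Lowering it.

Request:
send_rows(
  angular=[
    [0,0,0],
    [0,0,0],
    [0,0,0],
    [0,0,0],
    [0,0,0],
    [0,0,0],
    [0,0,0],
    [0,0,0],
    [0,0,0],
    [0,0,0],
  ],
  travel=[
    [0,0,0.008],
    [0,0,0.022],
    [0,0,0.038],
    [0,0,0.054],
    [0,0,0.07],
    [0,0,0.084],
    [0,0,0.095],
    [0,0,0.103],
    [0,0,0.108],
    [0,0,0.11],
  ],
  claw=[0.036,0.036,0.036,0.036,0.036,0.036,0.036,0.036,0.036,0.036],
)

```text
clock: 8.03
ee_pos: [0.4755, 0.3127, 0.0487]
orientation: [-3.141, -0.0, 3.089]
contact_force: [-0.1, -0.1, -2.0]
finger_gap: 0.0422
gripper_force: 61.0
```

Request:
send_rows(
  angular=[
    [0,0,0],
    [0,0,0],
    [0,0,0],
    [0,0,0],
    [0,0,0],
    [0,0,0],
    [0,0,0],
    [0,0,0],
    [0,0,0],
    [0,0,0],
  ],
  travel=[
    [0,0,0.0003],
    [0,0,0.0006],
    [0,0,0.0009],
    [0,0,0.0012],
    [0,0,0.0015],
    [0,0,0.0018],
    [0,0,0.0021],
    [0,0,0.0024],
    [0,0,0.0027],
    [0,0,0.003],
  ],
  claw=[0.036,0.036,0.036,0.036,0.036,0.036,0.036,0.036,0.036,0.036],
)

```text
clock: 8.87
ee_pos: [0.4754, 0.3134, 0.0463]
orientation: [-3.142, -0.0, 3.09]
contact_force: [0.1, -0.7, -1.5]
finger_gap: 0.0425
gripper_force: 61.0
```

Request:
send_rows(
  angular=[
    [0,0,0],
    [0,0,0],
    [0,0,0],
    [0,0,0],
    [0,0,0],
    [0,0,0],
    [0,0,0],
    [0,0,0],
    [0,0,0],
    [0,0,0],
  ],
  travel=[
    [0,0,0.0002],
    [0,0,0.0004],
    [0,0,0.0006],
    [0,0,0.0008],
    [0,0,0.001],
    [0,0,0.0012],
    [0,0,0.0013],
    [0,0,0.0015],
    [0,0,0.0015],
    [0,0,0.0015],
  ],
  claw=[0.036,0.036,0.036,0.036,0.036,0.036,0.036,0.036,0.036,0.036],
)

```text
clock: 9.7
ee_pos: [0.4757, 0.3134, 0.0459]
orientation: [3.141, 0.0, 3.089]
contact_force: [-6.5, -5.0, 22.0]
finger_gap: 0.0425
gripper_force: 63.4
```

Request:
send_rows(
  angular=[
    [0,0,0],
    [0,0,0],
    [0,0,0],
    [0,0,0],
    [0,0,0],
    [0,0,0],
    [0,0,0],
    [0,0,0],
    [0,0,0],
    [0,0,0],
  ],
  travel=[
    [0,0,-0.0004],
    [0,0,-0.0008],
    [0,0,-0.0008],
    [0,0,-0.0008],
    [0,0,-0.0008],
    [0,0,-0.0008],
    [0,0,-0.0008],
    [0,0,-0.0008],
    [0,0,-0.0008],
    [0,0,-0.0008],
  ],
  claw=[0.036,0.036,0.043,0.046,0.049,0.053,0.058,0.063,0.068,0.072],
)

```text
clock: 10.53
ee_pos: [0.4754, 0.3134, 0.0456]
orientation: [-3.142, -0.0, 3.09]
contact_force: [0.3, -0.6, -0.7]
finger_gap: 0.0723
gripper_force: 0.0
```

Request:
send_rows(
  angular=[
    [0,0,0],
    [0,0,0],
    [0,0,0],
    [0,0,0],
    [0,0,0],
    [0,0,0],
    [0,0,0],
    [0,0,0],
    [0,0,0],
    [0,0,0],
  ],
  travel=[
    [0,0,-0.002],
    [0,0,-0.007],
    [0,0,-0.017],
    [0,0,-0.031],
    [0,0,-0.048],
    [0,0,-0.068],
    [0,0,-0.09],
    [0,0,-0.112],
    [0,0,-0.13],
    [0,0,-0.14],
  ],
  claw=[0.075,0.075,0.075,0.075,0.075,0.075,0.075,0.075,0.075,0.075],
)

```text
clock: 11.37
ee_pos: [0.4761, 0.3138, 0.1888]
orientation: [3.139, 0.002, 3.089]
contact_force: [0.2, -0.3, 0.7]
finger_gap: 0.0751
gripper_force: 0.0
```

```bash
python3 go.py .4441 -.326 .186 2.97
```

```text
t 11.3667 p [0.4761 0.3138 0.1888] [3.1392 0.0022 3.0895] q [-0.9266  0.3037  0.2808  1.9033 -0.1029  0.9452  0.9208]
F [ 0.1892 -0.3239  0.6809] gap 0.07510444784447581 0.0
travel [-0.0013 -0.6406  0.0013] turn [0.0025 0.002  0.1195]
```

Request:
send_rows(
  angular=[
    [0,0,0],
    [0,0,0],
    [0,0,0],
    [0,0,0],
    [0,0,0],
    [0,0,0],
    [0,0,0],
    [0,0,0],
    [0,0,0],
    [0,0,0],
  ],
  travel=[
    [0,-0.015,0],
    [0,-0.04,0],
    [0,-0.07,0],
    [0,-0.105,0],
    [0,-0.14,0],
    [0,-0.175,0],
    [0,-0.21,0],
    [0,-0.245,0],
    [0,-0.28,0],
    [0,-0.315,0],
  ],
  claw=[0.075,0.07,0.065,0.06,0.055,0.05,0.05,0.05,0.05,0.05],
)

```text
clock: 12.2
ee_pos: [0.458, -0.0032, 0.1854]
orientation: [3.141, -0.0, 3.09]
contact_force: [0.5, -0.8, 0.3]
finger_gap: 0.0502
gripper_force: 0.0
```

Request:
send_rows(
  angular=[
    [0,0,0.012],
    [0,0,0.024],
    [0,0,0.036],
    [0,0,0.048],
    [0,0,0.06],
    [0,0,0.072],
    [0,0,0.084],
    [0,0,0.096],
    [0,0,0.108],
    [0,0,0.12],
  ],
  travel=[
    [0,-0.035,0],
    [0,-0.07,0],
    [0,-0.105,0],
    [0,-0.14,0],
    [0,-0.175,0],
    [0,-0.21,0.005],
    [0,-0.245,0.012],
    [0,-0.278,0.02],
    [0,-0.305,0.028],
    [0,-0.32,0.035],
  ],
  claw=[0.05,0.05,0.05,0.05,0.05,0.05,0.05,0.05,0.05,0.05],
)

```text
clock: 13.03
ee_pos: [0.4408, -0.3241, 0.15]
orientation: [-3.141, -0.001, 2.966]
contact_force: [-0.7, 0.4, -0.5]
finger_gap: 0.0501
gripper_force: 0.0
```

```bash
python3 go.py .4441 -.326 .040 2.9725; python3 -c "
from h import *
a=robot.camera('side');b=robot.camera('top')
z=lambda c,x,y:cv2.resize(c['color'][y:y+90,x:x+60,::-1],(400,600))
cv2.imwrite('pics/b2.png',np.hstack([z(a,235,115),z(a,298,255)]))"
```

```text
t 13.0333 p [ 0.4408 -0.3241  0.15  ] [-3.1405 -0.0006  2.9662] q [-0.0015  0.3636  0.6384  2.0005 -0.2807  0.8644  2.1854]
F [-0.7263  0.3506 -0.5455] gap 0.050069700591126705 0.0
travel [-0.0036 -0.0012  0.11  ] turn [-0.001  -0.0006 -0.0063]
```

View pics/b2.png

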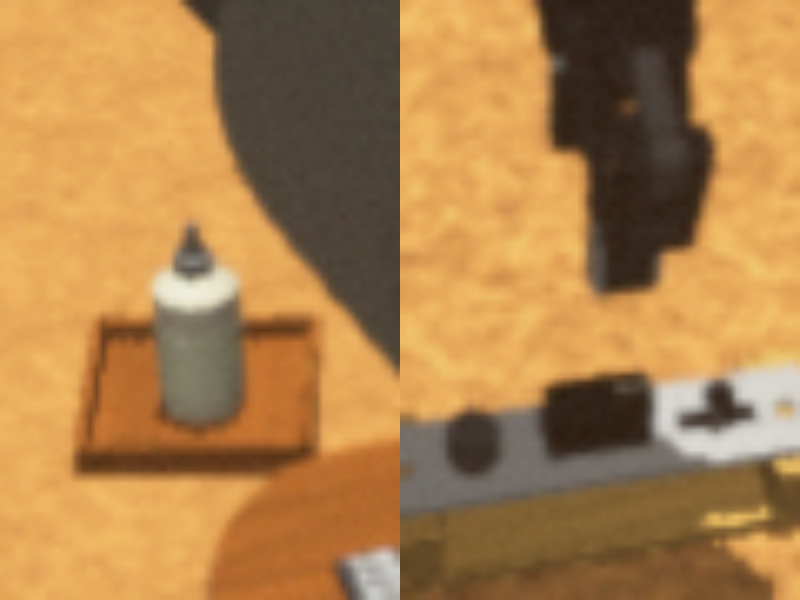

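The bottle stands upright in the tray with its foot at (203,415) in the left crop. The gripper is over the bar knob at (597,412) in the right crop. Descending to grip.

Request:
send_rows(
  angular=[
    [0,0,-0.002],
    [0,0,-0.004],
    [0,0,-0.006],
    [0,0,-0.006],
    [0,0,-0.006],
    [0,0,-0.006],
    [0,0,-0.006],
    [0,0,-0.006],
    [0,0,-0.006],
    [0,0,-0.006],
  ],
  travel=[
    [-0.001,0,0.01],
    [-0.002,-0.001,0.025],
    [-0.0035,-0.001,0.042],
    [-0.0035,-0.001,0.059],
    [-0.0035,-0.001,0.074],
    [-0.0035,-0.001,0.088],
    [-0.0035,-0.001,0.098],
    [-0.0035,-0.001,0.105],
    [-0.0035,-0.001,0.109],
    [-0.0035,-0.001,0.109],
  ],
  claw=[0.05,0.05,0.05,0.05,0.05,0.05,0.05,0.05,0.05,0.05],
)

```text
clock: 13.97
ee_pos: [0.4456, -0.3219, 0.0411]
orientation: [3.141, -0.001, 2.976]
contact_force: [-0.9, -1.1, -0.9]
finger_gap: 0.05
gripper_force: 0.0
```

```bash
python3 go.py .4441 -.326 .040 2.9725
```

```text
t 13.9667 p [ 0.4456 -0.3219  0.0411] [ 3.1413 -0.0007  2.9761] q [ 0.0989  0.5315  0.5202  2.0557 -0.4238  0.6592  2.3057]
F [-0.9191 -1.0719 -0.8739] gap 0.049967129495620335 0.0
travel [ 0.0008 -0.0043  0.0011] turn [ 0.0003 -0.0007  0.0036]
```

Request:
send_rows(
  angular=[
    [0,0,0.001],
    [0,0,0.002],
    [0,0,0.003],
    [0,0,0.003],
    [0,0,0.003],
    [0,0,0.003],
    [0,0,0.003],
    [0,0,0.003],
    [0,0,0.003],
    [0,0,0.003],
  ],
  travel=[
    [0,-0.001,0],
    [0,-0.002,0],
    [0.001,-0.003,0],
    [0.001,-0.0035,0],
    [0.001,-0.0035,0],
    [0.001,-0.0035,0],
    [0.001,-0.0035,0],
    [0.001,-0.0035,0],
    [0.001,-0.0035,0],
    [0.001,-0.0035,0],
  ],
  claw=[0.05,0.05,0.045,0.04,0.035,0.03,0.026,0.023,0.021,0.02],
)

```text
clock: 14.8
ee_pos: [0.4442, -0.3256, 0.0416]
orientation: [-3.142, -0.0, 2.973]
contact_force: [-0.4, 0.1, -0.1]
finger_gap: 0.0201
gripper_force: 0.0
```

Request:
send_rows(
  angular=[
    [0,0,0],
    [0,0,0],
    [0,0,0],
    [0,0,0],
    [0,0,0],
    [0,0,0],
    [0,0,0],
    [0,0,0],
    [0,0,0],
    [0,0,0],
  ],
  travel=[
    [0,0,0],
    [0,0,0],
    [0,0,0],
    [0,0,0],
    [0,0,0],
    [0,0,0],
    [0,0,0],
    [0,0,0],
    [0,0,0],
    [0,0,0],
  ],
  claw=[0.018,0.016,0.014,0.012,0.01,0.008,0.006,0.006,0.006,0.006],
)

```text
clock: 15.63
ee_pos: [0.4442, -0.3257, 0.0418]
orientation: [3.142, 0.0, 2.973]
contact_force: [-2.0, 0.7, 4.5]
finger_gap: 0.0126
gripper_force: 58.5
```

```bash
python3 go.py .4441 -.326 .040 2.9725
```

```text
t 15.6333 p [ 0.4442 -0.3257  0.0418] [3.1415 0.0001 2.9726] q [ 0.1054  0.5315  0.5215  2.0537 -0.4242  0.6607  2.3097]
F [-1.9534  0.6912  4.4886] gap 0.012626166440352936 58.48039627075195
travel [ 0.0001 -0.0004  0.0018] turn [0.     0.0001 0.0001]
```

Request:
send_rows(
  angular=[
    [0,0,0],
    [0,0,0],
    [0,0,0],
    [0,0,0],
    [0,0,0],
    [0,0,0],
    [0,0,0],
    [0,0,0],
    [0,0,0],
    [0,0,0],
  ],
  travel=[
    [0,0,-0.002],
    [0,0,-0.006],
    [0,0,-0.013],
    [0,0,-0.022],
    [0,0,-0.033],
    [0,0,-0.046],
    [0,0,-0.058],
    [0,0,-0.068],
    [0,0,-0.075],
    [0,0,-0.078],
  ],
  claw=[0.006,0.006,0.006,0.006,0.006,0.006,0.006,0.006,0.006,0.006],
)

```text
clock: 16.47
ee_pos: [0.4447, -0.3258, 0.1211]
orientation: [-3.141, 0.002, 2.973]
contact_force: [0.0, -1.0, -2.1]
finger_gap: 0.0129
gripper_force: 58.6
```

```bash
python3 go.py .5368 -.0158 .12 3.0895
```

```text
t 16.4667 p [ 0.4447 -0.3258  0.1211] [-3.1413  0.0016  2.9729] q [ 0.0272  0.4112  0.6108  2.0136 -0.3227  0.8098  2.2262]
F [ 0.0185 -0.9682 -2.0954] gap 0.012861845587024967 58.621909618377686
travel [-0.0387  0.321   0.001 ] turn [-0.0004  0.0016 -0.1166]
```

Request:
send_rows(
  angular=[
    [0,0,-0.005],
    [0,0,-0.015],
    [0,0,-0.03],
    [0,0,-0.045],
    [0,0,-0.06],
    [0,0,-0.075],
    [0,0,-0.09],
    [0,0,-0.105],
    [0,0,-0.117],
    [0,0,-0.117],
  ],
  travel=[
    [-0.001,0.01,0],
    [-0.003,0.028,0],
    [-0.007,0.055,0],
    [-0.01,0.085,0],
    [-0.014,0.115,0],
    [-0.017,0.145,0],
    [-0.021,0.175,0],
    [-0.024,0.202,0],
    [-0.027,0.224,0],
    [-0.029,0.24,0],
  ],
  claw=[0.006,0.006,0.006,0.006,0.006,0.006,0.006,0.006,0.006,0.006],
)

```text
clock: 17.3
ee_pos: [0.5132, -0.0906, 0.119]
orientation: [3.141, -0.001, 3.093]
contact_force: [0.5, 0.2, -1.7]
finger_gap: 0.0125
gripper_force: 58.7
```

```bash
python3 go.py .5368 -.0158 .085 3.0895
```

```text
t 17.3 p [ 0.5132 -0.0906  0.119 ] [ 3.1411 -0.0011  3.0933] q [-0.4027  0.3548  0.5507  2.0762 -0.2625  0.7781  1.8316]
F [ 0.5302  0.2123 -1.705 ] gap 0.01247060747914433 58.67829144001007
travel [-0.02    0.0759  0.034 ] turn [ 0.0005 -0.0011  0.0038]
```

Request:
send_rows(
  angular=[
    [0,0,0],
    [0,0,0.002],
    [0,0,0.003],
    [0,0,0.003],
    [0,0,0.003],
    [0,0,0.003],
    [0,0,0.003],
    [0,0,0.003],
    [0,0,0.003],
    [0,0,0.003],
  ],
  travel=[
    [-0.003,0.012,0],
    [-0.007,0.027,0.002],
    [-0.011,0.042,0.005],
    [-0.015,0.056,0.01],
    [-0.018,0.067,0.017],
    [-0.0195,0.074,0.024],
    [-0.02,0.076,0.03],
    [-0.02,0.076,0.034],
    [-0.02,0.076,0.034],
    [-0.02,0.076,0.034],
  ],
  claw=[0.006,0.006,0.006,0.006,0.006,0.006,0.006,0.006,0.006,0.006],
)

```text
clock: 18.13
ee_pos: [0.5367, -0.02, 0.0854]
orientation: [-3.141, -0.001, 3.085]
contact_force: [0.5, 0.2, -0.2]
finger_gap: 0.0129
gripper_force: 58.7
```

```bash
python3 go.py .5368 -.0158 .064 3.0895; python3 -c "
from h import *
a=robot.camera('side');b=robot.camera('top')
cv2.imwrite('pics/c1.png',np.hstack([cv2.resize(b['color'][145:245,300:366,::-1],(396,600),interpolation=cv2.INTER_CUBIC),cv2.resize(a['color'][185:252,285:330][:,:,::-1],(403,600),interpolation=cv2.INTER_CUBIC)]))
for c in(a,b):
  for k in('plate_hole_switch','plate_hole_knob','plate'):
    print([(round(d['p'],2),d['position'],at_z(c,d['position'],.0752)) for d in robot.landmark_of(c,k)[:1]])"
```

```text
t 18.1333 p [ 0.5367 -0.02    0.0854] [-3.141  -0.0007  3.0854] q [-0.4897  0.4299  0.5046  2.0618 -0.3087  0.7228  1.7251]
F [ 0.4623  0.2299 -0.2314] gap 0.01292779334956682 58.675639629364014
travel [0.0001 0.0043 0.0214] turn [-0.0006 -0.0007 -0.0041]
[(0.86, [340.6, 205.8], array([ 0.61453033, -0.00787276,  0.0752    ]))]
[]
[(0.79, [313.9, 213.2], array([ 0.5311835 , -0.01226676,  0.0752    ]))]
[]
[(0.46, [203.4, 134.9], array([0.67127374, 0.3339493 , 0.0752    ]))]
[]
```

View pics/c1.png

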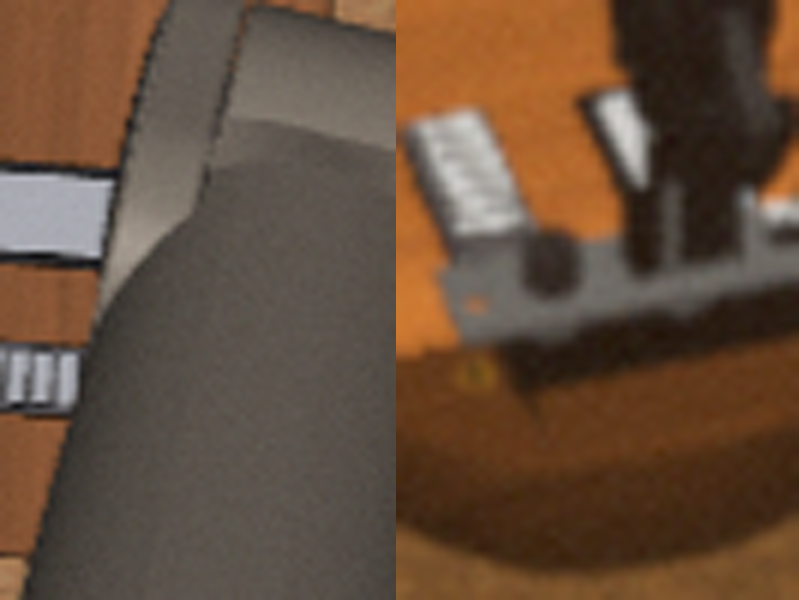

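The arm hides the plate in the top view. The side crop shows the knob-end hole at (476,303) and the tail insert just below it at (476,373), with the plate level. I'll check this with side-camera numbers while approaching.

Request:
send_rows(
  angular=[
    [0,0,-0.001],
    [0,0,-0.002],
    [0,0,-0.003],
    [0,0,-0.004],
    [0,0,-0.004],
    [0,0,-0.004],
    [0,0,-0.004],
    [0,0,-0.004],
    [0,0,-0.004],
    [0,0,-0.004],
  ],
  travel=[
    [0,0.001,0],
    [0,0.002,0.001],
    [0,0.003,0.003],
    [0,0.004,0.006],
    [0,0.004,0.009],
    [0,0.004,0.012],
    [0,0.004,0.014],
    [0,0.004,0.015],
    [0,0.004,0.015],
    [0,0.004,0.015],
  ],
  claw=[0.006,0.006,0.006,0.006,0.006,0.006,0.006,0.006,0.006,0.006],
)

```text
clock: 19.37
ee_pos: [0.5373, -0.0152, 0.0706]
orientation: [-3.141, -0.0, 3.091]
contact_force: [-0.8, -0.2, -1.1]
finger_gap: 0.0127
gripper_force: 58.7
```

```bash
cat > al.py <<'E'
from h import *
import time
np.set_printoptions(precision=4,suppress=True)
s0=cv2.imread("pics/side0.png")[:,:,::-1]
for i in range(3): s=robot.camera("side");st=robot.get_state();print(st["ee_pos"],st["orientation"])
save(s,"side_al%d"%int(st["clock"]*100))
zt=st["ee_pos"][2]-.0098+.004
p=st["ee_pos"];y=st["orientation"][2]-np.pi;u=np.array([np.cos(y),np.sin(y)])
for n,k in((1,"switch"),(-1,"knob")):
    P=np.r_[p[:2]+n*.066*u,zt];print(k,"expected world",P,"px",proj(s,P))
for n,P in(("neck",(.6027,-.0194,.044)),("tail",(.4708,-.0123,.044))): print(n,"px expected",proj(s,P))
for n,P in(("sw0",(.5092,-.3372,.036)),("kn0",(.379,-.3152,.036))): print(n,"px expected in side0",proj(s,P))
def blob(I,c,r,f):
    x0,y0=np.round(c).astype(int)-r;J=I[y0:y0+2*r+1,x0:x0+2*r+1].astype(float);w=f(J)
    yy,xx=np.mgrid[0:2*r+1,0:2*r+1];return np.array([x0+(w*xx).sum()/w.sum(),y0+(w*yy).sum()/w.sum()])
z=lambda I,x,y:cv2.resize(np.ascontiguousarray(I[y:y+30,x:x+40,::-1]),(400,300),interpolation=cv2.INTER_CUBIC)
a=s["color"]
cv2.imwrite("pics/al%d.png"%int(st["clock"]*100),np.vstack([np.hstack([z(a,275,208),z(a,325,195)]),np.hstack([z(s0,280,307),z(s0,335,300)])]))
print("al%d"%int(st["clock"]*100))
E
python3 al.py; cp pics/al[0-9]*.png pics/alA.png; python3 -c "
import cv2;a=cv2.imread('pics/side0.png')"
```

```text
[ 0.5373 -0.0151  0.0707] [-3.1416  0.0001  3.0905]
[ 0.5373 -0.0151  0.0707] [3.1416 0.0001 3.0906]
[ 0.5373 -0.0151  0.0707] [3.1416 0.0001 3.0907]
switch expected world [ 0.6033 -0.0184  0.0649] px [338.2783 211.6657]
knob expected world [ 0.4714 -0.0117  0.0649] px [293.5932 220.6879]
neck px expected [337.8553 217.4779]
tail px expected [293.5734 226.4845]
sw0 px expected in side0 [355.8621 315.6133]
kn0 px expected in side0 [298.4716 324.8573]
al1951
```

View pics/alA.png

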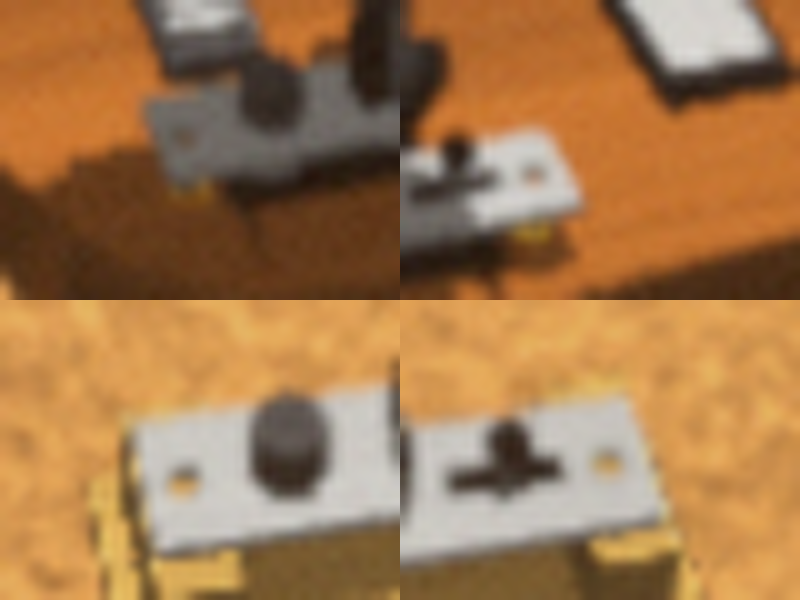

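The holes show at (293.3,221.1) and (338.1,211.9) px in the side view, within about 0.35 px of where the kinematics put them, and the brass inserts show just below each hole. Final lowering, with a fine trim.

Request:
send_rows(
  angular=[
    [0,0,0.001],
    [0,0,0.002],
    [0,0,0.002],
    [0,0,0.002],
    [0,0,0.002],
    [0,0,0.002],
    [0,0,0.002],
    [0,0,0.002],
    [0,0,0.002],
    [0,0,0.002],
  ],
  travel=[
    [0.0002,-0.0003,0],
    [0.0004,-0.0006,0.001],
    [0.0005,-0.0008,0.002],
    [0.0005,-0.0008,0.003],
    [0.0005,-0.0008,0.004],
    [0.0005,-0.0008,0.005],
    [0.0005,-0.0008,0.006],
    [0.0005,-0.0008,0.006],
    [0.0005,-0.0008,0.006],
    [0.0005,-0.0008,0.006],
  ],
  claw=[0.006,0.006,0.006,0.006,0.006,0.006,0.006,0.006,0.006,0.006],
)

```text
clock: 20.35
ee_pos: [0.5367, -0.0158, 0.0646]
orientation: [-3.142, -0.0, 3.089]
contact_force: [0.2, -0.3, -0.7]
finger_gap: 0.0127
gripper_force: 58.7
```

```bash
cat > sub.py <<'E'
from h import *
from scipy.optimize import least_squares
np.set_printoptions(precision=4,suppress=True)
# plate pose (x,y,yaw) in the side view, by fitting the drawn hole/strip model's two holes and the pixel centroids
s=robot.camera("side");st=robot.get_state();p=st["ee_pos"];yw=st["orientation"][2]-np.pi
s0=cv2.imread("pics/side0.png")[:,:,::-1]
def cen(I,c,sgn):   # saturation-like contrast against local median
    x0,y0=np.round(c).astype(int)-2;J=I[y0:y0+5,x0:x0+5].astype(float)
    v=np.abs(J-np.median(J.reshape(-1,3),0)).sum(2) if sgn==0 else np.clip(J[...,0]-J[...,2],0,None)
    v=np.clip(v-np.percentile(v,50),0,None);yy,xx=np.mgrid[0:5,0:5];return np.array([x0+(v*xx).sum()/v.sum(),y0+(v*yy).sum()/v.sum()])
def holes(x,y,t,z):u=np.array([np.cos(t),np.sin(t)])*.066;return [np.r_[x+u[0],y+u[1],z],np.r_[x-u[0],y-u[1],z]]
def report(n,I,H,z):
    for k,P in zip("sk",H):
        e=proj(s,P);m=cen(I,e,1);q=at_z(s,m,z);print(n,k,"exp",e,"meas",m,"dpx",m-e,"dxy mm",(q-P)[:2]*1e3)
print(p,st["orientation"],st["contact_force"],st["clock"])
report("cradle",s0,holes(.4442,-.3262,-.169,.036),.036)
report("hand",s["color"],holes(p[0],p[1],yw,p[2]-.0058),p[2]-.0058)
def brass(I,P):
    e=proj(s,P);x0,y0=np.round(e).astype(int)-5;J=I[y0:y0+11,x0:x0+11].astype(float)
    w=np.clip(J[...,1]/J[...,0].clip(1)-.72,0,None)*(J[...,2]<110);yy,xx=np.mgrid[0:11,0:11];m=np.array([x0+(w*xx).sum()/w.sum(),y0+(w*yy).sum()/w.sum()])
    print("brass",e,m,(at_z(s,m,.044)-P)[:2]*1e3)
for P in((.6027,-.0194,.044),(.4708,-.0123,.044)): brass(s0,np.array(P))
z=lambda I,x,y:cv2.resize(np.ascontiguousarray(I[y:y+30,x:x+40,::-1]),(400,300),interpolation=cv2.INTER_NEAREST)
cv2.imwrite("pics/fin.png",np.vstack([np.hstack([z(s["color"],275,208),z(s["color"],320,195)]),np.hstack([z(s0,275,208),z(s0,320,195)])]))
E
python3 sub.py
```

```text
[ 0.5367 -0.0159  0.0646] [-3.1415 -0.0001  3.0888] [-0.3646 -0.4474 -1.5763] 20.4
cradle s exp [355.905  315.6403] meas [355.2875 316.1531] dpx [-0.6175  0.5128] dxy mm [-1.913  -0.7707]
cradle k exp [298.5162 324.8027] meas [297.8856 325.2313] dpx [-0.6306  0.4287] dxy mm [-1.6846 -0.5773]
hand s exp [338.097  213.5405] meas [338.95   212.9667] dpx [ 0.853  -0.5738] dxy mm [3.3101 1.4849]
hand k exp [293.5005 222.5336] meas [293.2273 223.2727] dpx [-0.2732  0.7392] dxy mm [-1.6987 -2.6526]
brass [337.8553 217.4779] [337.7678 217.2104] [0.2343 1.1631]
brass [293.5734 226.4845] [293.7635 226.3386] [0.6951 0.3928]
```

View pics/fin.png

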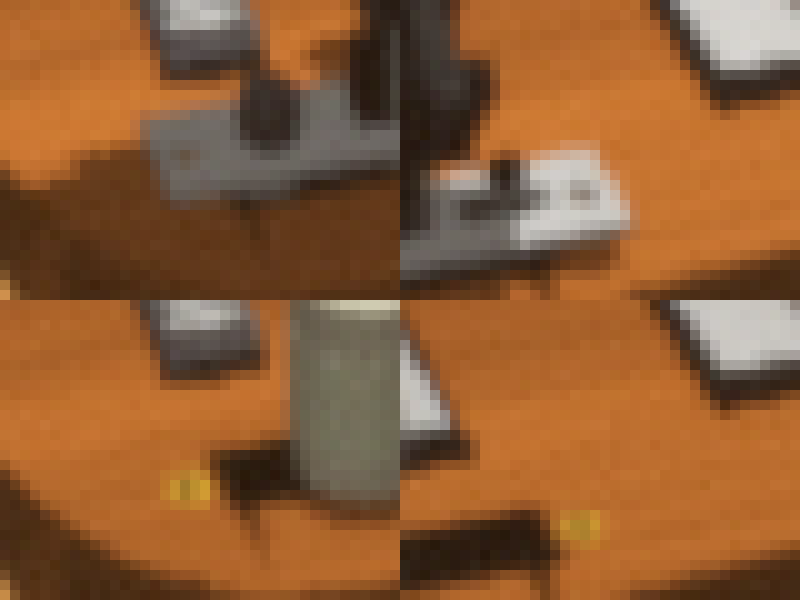

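The final crops show both holes within about 0.3 px of expected, at (293.2,222.8) and (337.7,213.7). They are directly above the inserts, which the lower reference crops show at (293.7,226.4) and (337.8,217.3). The plate is level, about 10.8 mm above the top, and the contact force is only its weight, so I'm handing in.

```bash
python3 -c "
from workcell import robot
print(robot.close_job())"
```

```text
the job is handed in; nothing more can be done
None
```

The job is handed in: the bottle stands upright and released in the tray, and the plate is held level about 11 mm above the guitar, switch end towards the neck, with both holes over the threads to about 1 mm, judged from the side camera because the arm hid the plate from the top one.

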